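# Fit the dough press's forming head and hold its lid half open

### The arm

A 7-joint arm with a two-finger parallel gripper is mounted at the origin on the work surface. World frame = base frame: x ahead of the robot, y to its left, z up, the work surface at z = 0. Lengths are in m, angles in rad, forces in N, time in s.
With the tool pointing down it reaches from about 0.425 to 0.825 m from the base axis. Payload 3.6 kg.
Tool frame: the origin (TCP) lies between the finger pads; the fingertips stand 17 mm ahead of it and the grasp point (between the pads) lies 2 mm behind it; x points along the fingers, z is the direction in which the jaws open and shut, and the axes are right-handed (so a half turn about x gives the same grasp; the last joint's range is limited). The gripper opens to 85 mm and grips with 20 to 120 N. Pads are 22 mm wide; open, the fingers measure 114 mm over their backs; the gripper's body (76 mm by 85 mm) begins 54 mm behind the grasp point. The pads swing forward as they close: fully open they stand 13 mm farther back than shut.
Start: joints at [1.157, 0.615, -0.013, 1.423, 0.008, 1.103, -0.04], TCP at [0.245, -0.602, 0.248] pointing down, gripper open.
Joint ranges: [-3.12, 3.12], [-0.3, 2.06], [-1.34, 1.32], [0.26, 2.42], [-1.36, 4.5], [0.01, 1.98], [-2.84, 2.84]. Speed limits (rad/s): [2.79, 2.79, 3.14, 3.14, 3.14, 3.14, 3.14].

### API

Orientations are given as [roll, pitch, yaw] about the fixed x, y, z axes, in that order (R = Rz(yaw) Ry(pitch) Rx(roll)).
In Python, from plant import bot gives the robot as it stands.
- The arm moves only by the shell command python3 -m jog 'ROWS' [OPENING] [FORCE]. ROWS is JSON, a list of rows, each an object of numbers: "tx", "ty", "tz": the shift along the tool's x, y, z in cm; "rx", "ry", "rz": the turn, a rotation vector about the tool's x, y, z in degrees. In form: [{"tx": .., "ty": .., "tz": .., "rx": .., "ry": .., "rz": ..}, ...]. A call has 1 to 20 rows; each row is the pose to reach, as a shift and turn from the pose commanded when the call began, along the tool's axes at that moment; what a row does not reach only later rows make up. A row lasts 1/8 s, in which the tool goes at most 62.5 mm and 10.7 degrees, less where a joint would pass 70% of its speed; a pose out of reach is approached as far as the arm can. A call with a gripper value outside its range is refused whole. OPENING is the finger opening in cm, from 0 to 8.54, set as the call begins (- or left out, the last holds). The fingers move at their own pace and stop on an object; FORCE is the grip in N (left out, the last holds). Time passes only in rows, so rows that repeat a pose let the fingers close. It gives the time, the measured TCP pose, the force and the opening at its end, in the units of the state.
- bot.sense(): the state, without advancing time (a new reading comes with each control period).
- bot.capture(name): name is "scene" or "top" or "wrist"; returns the picture (400x640x3 uint8, red, green, blue); there is no depth.
- bot.camera_params(name): a dict with "fx", "fy", "cx", "cy" (pixels), "dist_coeffs" ([k1, k2, p1, p2, k3] as OpenCV has them; the pictures are not rectified), "R" (3x3) and "t" (3): a world point X has camera coordinates R X + t; the wrist camera has in their place "tool_from_camera" (4x4, takes a point from camera to tool coordinates, whose origin is the TCP and whose axes are the tool frame's). Camera axes: x right, y down, z forward; pixel columns grow to the right and rows downward; lengths in m; the calibration is good to about 2 mm. A picture is of the moment at which its call begins: read the wrist's pose just before it. camera_params takes no time and is no camera call.
- bot.hand_in(): hands the job in, once; it reports no verdict.
The state is a dict: "time": time; "qpos": joint angles; "qd": joint speeds; "joint_torque": joint torques, N m; "tcp_pos": TCP position; "tool_rot": TCP orientation; "ft_force": force on the tool from outside, world axes, zero at the start; "moment": the same for the moment, N m; "finger_gap": finger opening in m.
Only numpy, scipy, OpenCV 4.12 (cv2) and the standard library are available. Lean on these libraries where they do the work, as an engineer would, in place of code of your own. Each camera call takes 0.05 s, during which the arm holds its last target.

### The job

Fit one of the two mushroom-shaped forming heads into the round socket of the dough press, stem down and fully home, and let go of it. Then take the lid, which is thrown back, swing it over without letting it drop shut, and hold it open at 45 degrees so that I can brush oil on the head and on the lid's underside. Finish while still holding the lid steady at 45 degrees, and leave the other things on the table where they are.

Things in the scene. Friction and masses are not known exactly. Their poses are not given: they have to be found in the camera images.
- socket (a point): Centre of the mouth of the dough press's round steel socket: an upright tube, 47 mm outer, 33 mm inner diameter, standing 28 mm above the press's flat base plate (180 x 230 x 12 mm); the mouth is 40 mm above the table. z up; x along the lid's hinge, y straight to the hinge, 110 mm away. The press is fixed; its place and yaw vary.
- hinge (a point): Middle of the lid's hinge axis, 70 mm above the table, along the left (+y) edge of the press. The axis runs along this point's x axis, which is level. Its y axis points level, away from the socket.
- lid (a joint): Lid's opening angle, rad: 0 shut (level above the socket), 0.785 is 45 degrees, 1.57 upright, 1.95 the stop. Starts thrown back at 1.55 to 1.8, where hinge friction keeps it; let go lower than about 70 degrees it falls shut. Aluminium plate 150 mm (along the hinge) x 160 x 6 mm, about 0.5 kg; lifting it at the handle takes about 3 N.
- lid_handle (a point): Centre of the lid's handle: black round bar, 20 mm thick, 36 mm long, parallel to the hinge, on a 12 mm wide strip 45 mm out from the lid's free edge. At lid angle a it lies 210 mm x cos(a) from the hinge point along the hinge's -y and 210 mm x sin(a) above it. Pinched from above by its flat ends (36 mm apart) it pivots between the fingers as the lid swings.
- head_a_center (a point): Centre of one of two identical aluminium mushroom-shaped forming heads, 26 mm tall, 0.11 kg: flange 54 mm across, 12 mm thick, on a stem 29 mm across, 14 mm long. z points from stem to flange: z up = stem down. One lies stem down, the other stem up; which lies where varies. Centre 13 mm up on the table; seated, the flange rests on the socket's rim, centre 1 mm below the mouth.
- head_b_center (a point): Centre of one of two identical aluminium mushroom-shaped forming heads, 26 mm tall, 0.11 kg: flange 54 mm across, 12 mm thick, on a stem 29 mm across, 14 mm long. z points from stem to flange: z up = stem down. One lies stem down, the other stem up; which lies where varies. Centre 13 mm up on the table; seated, the flange rests on the socket's rim, centre 1 mm below the mouth.
- cutter_s: Bystander, to be left where it is: small open steel ring cutter, 56 mm across, 35 mm tall, standing between the heads and the press. Origin at its underside.
- cutter_l: Bystander, to be left where it is: large open steel ring cutter, 84 mm across, 45 mm tall, to the far left. Origin at its underside.
- jar: Bystander, to be left where it is: clear plastic jar with a white cap, 70 mm across, 110 mm tall, on the right. Origin at its underside.
- bowl: Bystander, to be left where it is: steel bowl, 140 mm across, 60 mm tall, on the left. Origin at its underside.
- brush: Bystander, to be left where it is: pastry brush lying flat beyond the press.
- spatula: Bystander, to be left where it is: spatula lying flat, far right.
Mind the look-alikes: they are no part of the job. Leave any red look-alike of the part that bears head_a_center alone. Leave any pink look-alike of the part that bears head_b_center alone.

How it is judged:
By the outcome, as a careful person would: the job done as asked, in the order asked, and still so for the second after the job is handed in, while the arm keeps its last pose, push and grip.
It also fails if it takes over 54 s, if anything falls off the work surface, if the arm or the gripper's body presses on something with over 40 N, if the wrist force passes 120 N, or if a joint passes its speed limit or range.

## Working session

There is one attempt and no reset: what is moved stays moved. The work goes in short steps, Python scripts to look and compute and a shell command to move; the robot and the scene stay as the last step left them, time stands still between calls to the robot, and variables do not carry over. Pictures are saved under pics/ and viewed, and the job is handed in when it is done.

```bash
ls; mkdir -p pics; python3 - <<'E'
from plant import bot
import cv2
s=bot.sense(); print({k:(v if not hasattr(v,'round') else v) for k,v in s.items()})
for n in ("scene","top"):
    im=bot.capture(n); cv2.imwrite(f"pics/{n}0.png",im[:,:,::-1]); 
    p=bot.camera_params(n); print(n,p)
print(bot.camera_params("wrist"))
E
```

```text
pics
{'time': 0.0, 'qpos': array([ 1.15748048,  0.61594038, -0.01262371,  1.42491766,  0.00811926,
        1.10339095, -0.04040762]), 'qd': array([ 4.18131452e-04,  2.95208710e-04, -1.05304079e-03, -1.98509411e-04,
        9.20337291e-05, -1.27789764e-03,  1.22124753e-03]), 'joint_torque': array([-3.49582415e-04, -4.69217491e+01,  2.59002065e-01, -1.71033973e+01,
        9.89313674e-03,  9.66215855e-03,  1.21959224e-05]), 'tcp_pos': array([ 0.24494082, -0.60129852,  0.24711812]), 'tool_rot': array([-3.12194933,  1.56819051,  1.97732923]), 'ft_force': array([ 0.29260879, -0.88506717,  0.19221333]), 'moment': array([-0.03741816,  0.00149791,  0.00617696]), 'finger_gap': 0.08544087753110413}
scene {'fx': 368.5541275144227, 'fy': 368.5541275144227, 'cx': 320.2694968808716, 'cy': 197.5894360797078, 'dist_coeffs': array([0.02994593, 0.        , 0.        , 0.        , 0.        ]), 'R': array([[ 0.56990823,  0.82169433,  0.00479937],
       [ 0.62663319, -0.4308253 , -0.64940004],
       [-0.53154064,  0.37310587, -0.76043182]]), 't': array([-0.30218227, -0.29089124,  1.46241314])}
top {'f
[... 280 characters left out ...]
6.14019788e-04, -1.72065281e-01],
       [ 1.72064304e-01, -1.39288063e-03, -9.85084735e-01]]), 't': array([0.0107902 , 0.55445214, 1.0040939 ])}
{'fx': 317.39529634279444, 'fy': 317.39529634279444, 'cx': 319.1510570013612, 'cy': 202.19222926555406, 'dist_coeffs': array([-0.06292883,  0.        ,  0.        ,  0.        ,  0.        ]), 'tool_from_camera': array([[-6.08375892e-04, -3.05353319e-01,  9.52238930e-01,
        -1.25519209e-01],
       [ 3.67399319e-04, -9.52239111e-01, -3.05353142e-01,
         7.72126673e-02],
       [ 9.99999747e-01,  1.64082445e-04,  6.91505920e-04,
         6.77293815e-04],
       [ 0.00000000e+00,  0.00000000e+00,  0.00000000e+00,
         1.00000000e+00]])}
```

View pics/scene0.png

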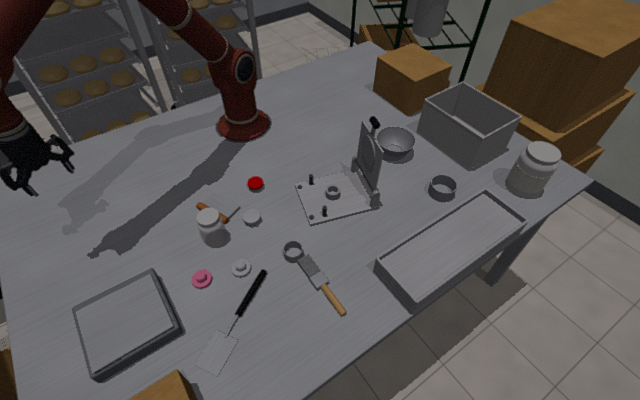

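View pics/top0.png

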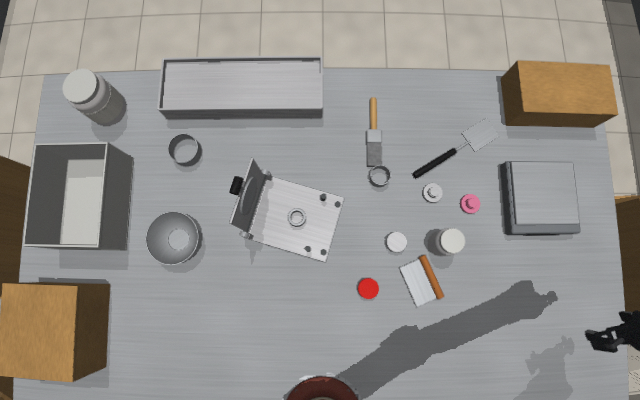

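In the top view there are four mushroom shapes:
- (397,242): grey, flange up, so stem down.
- (432,192): grey, stem up.
- (368,288): red look-alike.
- (470,204): pink look-alike.

The grey one at (397,242) is the best choice because it needs no flip. I'll confirm it in a crop and measure it.

```bash
cat > h.py <<'E'
import numpy as np, cv2
from plant import bot
from scipy.spatial.transform import Rotation as Ro
def cam(n, st=None):
    p=bot.camera_params(n)
    K=np.array([[p["fx"],0,p["cx"]],[0,p["fy"],p["cy"]],[0,0,1]]); D=np.array(p["dist_coeffs"],float)
    if n=="wrist":
        s=st or bot.sense(); T=np.eye(4); T[:3,:3]=Ro.from_euler("xyz",s["tool_rot"]).as_matrix(); T[:3,3]=s["tcp_pos"]
        W=np.linalg.inv(T@p["tool_from_camera"]); return K,D,W[:3,:3],W[:3,3]
    return K,D,np.array(p["R"]),np.array(p["t"])
def ray(c,uv):
    K,D,R,t=c; q=cv2.undistortPoints(np.array([[uv]],float),K,D)[0,0]
    d=R.T@np.array([q[0],q[1],1]); return -R.T@t, d/np.linalg.norm(d)
def plane(c,uv,z):
    o,d=ray(c,uv); return o+d*(z-o[2])/d[2]
def tri(c1,u1,c2,u2):
    o1,d1=ray(c1,u1);o2,d2=ray(c2,u2)
    A=np.stack([d1,-d2],1); s=np.linalg.lstsq(A,o2-o1,rcond=None)[0]
    a=o1+s[0]*d1;b=o2+s[1]*d2; return (a+b)/2,np.linalg.norm(a-b)
def proj(c,X):
    K,D,R,t=c; return cv2.projectPoints(np.array(X,float).reshape(-1,1,3),cv2.Rodrigues(R)[0],t,K,D)[0][:,0]
E
python3 - <<'E'
import cv2,numpy as np
t=cv2.imread("pics/top0.png"); s=cv2.imread("pics/scene0.png")
a=cv2.resize(t[165:315,340:500],None,fx=5,fy=5,interpolation=cv2.INTER_CUBIC)[:600]
cv2.imwrite("pics/crop_heads_top.png",cv2.resize(t[170:310,340:500],None,fx=4,fy=4,interpolation=cv2.INTER_CUBIC))
cv2.imwrite("pics/crop_press_top.png",cv2.resize(t[145:275,220:360],None,fx=4.5,fy=4.5,interpolation=cv2.INTER_CUBIC))
cv2.imwrite("pics/crop_press_scene.png",cv2.resize(s[110:230,285:425],None,fx=5,fy=5,interpolation=cv2.INTER_CUBIC))
cv2.imwrite("pics/crop_heads_scene.png",cv2.resize(s[165:295,180:320],None,fx=4.5,fy=4.5,interpolation=cv2.INTER_CUBIC))
E
```

```text
(no output)
```

View pics/crop_heads_top.png

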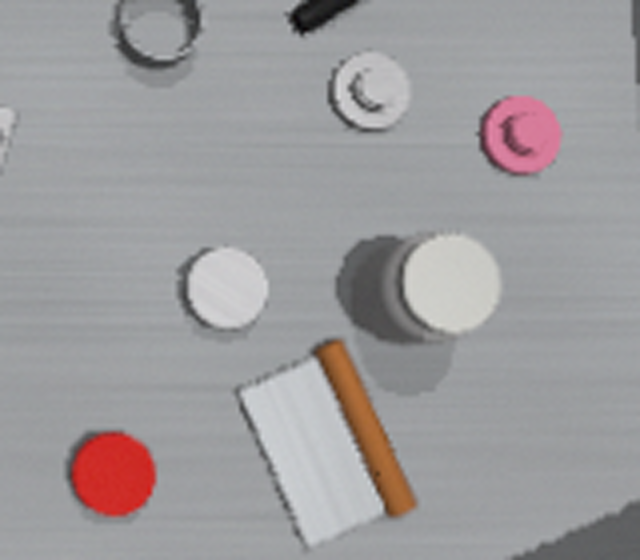

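View pics/crop_press_top.png

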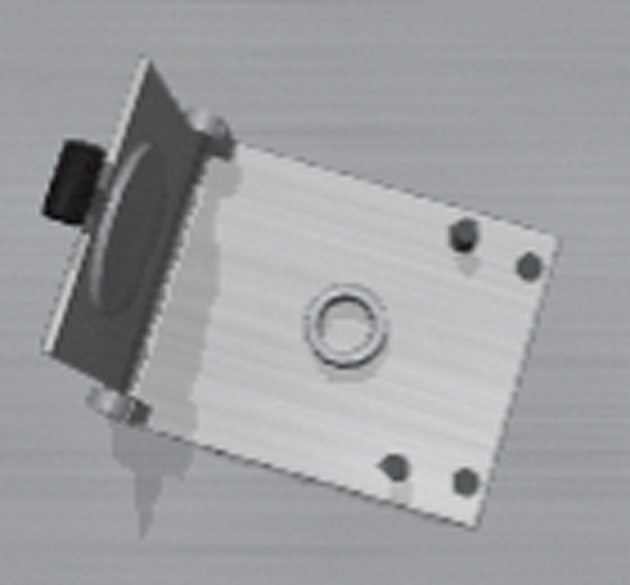

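View pics/crop_press_scene.png

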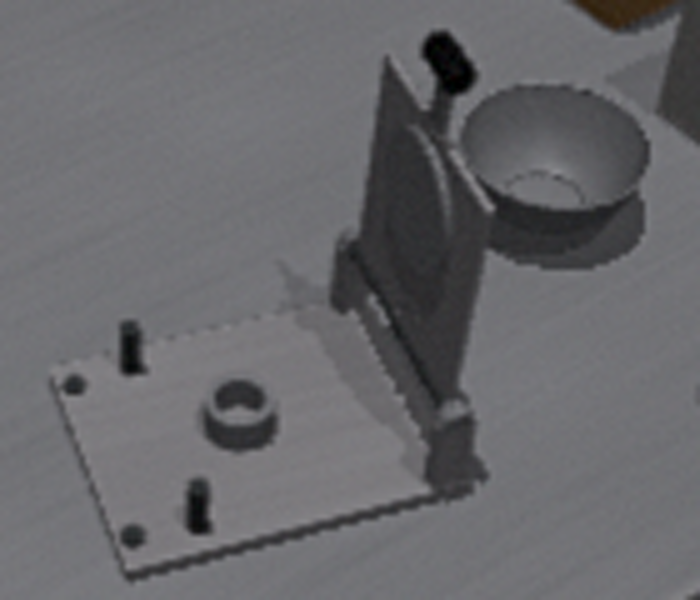

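View pics/crop_heads_scene.png

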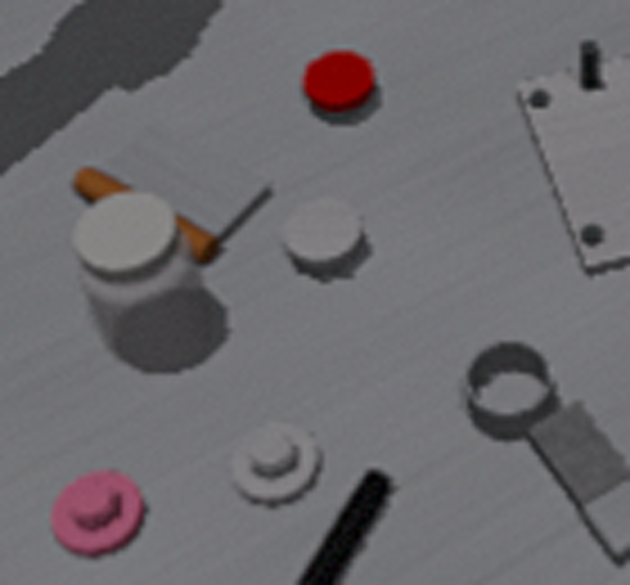

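The crop at (397,242) shows a plain grey disc with its flange up and overhanging, so it is the stem-down head. Red (368,288) and pink (470,204) are the look-alikes, and grey (432,192) is stem up. Next I'll measure it.

```bash
python3 - <<'E'
from h import *
t=cv2.imread("pics/top0.png"); s=cv2.imread("pics/scene0.png"); T=cam("top"); S=cam("scene")
g=cv2.cvtColor(t,cv2.COLOR_BGR2GRAY)
def blob(g,u,v,r,th):
    m=np.zeros_like(g); m[v-r:v+r,u-r:u+r]=(g[v-r:v+r,u-r:u+r]>th)*255
    n,l,st,c=cv2.connectedComponentsWithStats(m); i=l[v,u]; return c[i],st[i]
for th in (185,200,210):
  c,st=blob(g,397,242,18,th); p=plane(T,c,.026); d=2*np.sqrt(st[4]/np.pi)
  print("head",th,c,st,p.round(4),"dia",d/404.9*(1.004+.172*p[0]-.985*.026))
# socket ellipse in upscaled crop
cs=g[195:240,275:320]; print(cs.shape)
b=cv2.resize(cs,None,fx=8,fy=8,interpolation=cv2.INTER_CUBIC)
cs2=cv2.HoughCircles(b,cv2.HOUGH_GRADIENT,1,5,param1=80,param2=20,minRadius=35,maxRadius=95)
for x,y,r in cs2[0][:5]:
  uv=((x+.5)/8-.5+275,(y+.5)/8-.5+195); print("hough",uv,r/8, plane(T,uv,.04).round(4))
ft=lambda x,y:((x+.5)/4.5-.5+220,(y+.5)/4.5-.5+145)
fs=lambda x,y:((x+.5)/5-.5+285,(y+.5)/5-.5+110)
print("sock eye top",plane(T,ft(345,325),.04),"scene",plane(S,fs(240,402),.04), tri(T,ft(345,325),S,fs(240,402)))
cor=[plane(T,ft(*q),.012) for q in ((558,238),(476,526),(136,425),(235,145))]
for c in cor: print(c.round(4))
e=cor[1]-cor[0]; print("front edge",np.linalg.norm(e),np.degrees(np.arctan2(e[1],e[0])))
for a,bb in ((0,3),(1,2)):
  e=cor[bb]-cor[a]; print("side",np.linalg.norm(e),np.degrees(np.arctan2(e[1],e[0])))
print("handle",tri(T,ft(73,181),S,fs(449,62)))
E
```

```text
head 185 [396.66211604 241.48464164] [388 232  19  20 293] [ 0.4439 -0.1953  0.026 ] dia 0.05031397781362102
head 200 [396.9484127  241.07936508] [388 232  19  19 252] [ 0.445  -0.1961  0.026 ] dia 0.04666915482098362
head 210 [319.5 199.5] [     0      0    640    400 256000] [0.5556 0.0066 0.026 ] dia 1.5143100434322228
(45, 45)
hough (np.float32(296.125), np.float32(217.75)) 7.55 [0.5051 0.0675 0.04  ]
hough (np.float32(296.5), np.float32(218.375)) 8.1875 [0.5035 0.0665 0.04  ]
hough (np.float32(298.125), np.float32(218.375)) 7.5625 [0.5035 0.0622 0.04  ]
hough (np.float32(296.25), np.float32(216.875)) 6.7125 [0.5074 0.0671 0.04  ]
hough (np.float32(297.375), np.float32(218.125)) 8.1 [0.5042 0.0642 0.04  ]
sock eye top [0.50753925 0.06707813 0.04      ] scene [0.50958436 0.06230686 0.04      ] (array([0.50728522, 0.06599565, 0.03580218]), np.float64(0.003034384799648929))
[ 0.5635 -0.0584  0.012 ]
[ 0.3929 -0.0087  0.012 ]
[0.4517 0.1914 0.012 ]
[0.6206 0.136  0.012 ]
front edge 0.17761783467638004 163.75706270844077
side 0.20261905428034066 73.60863109395841
side 0.2085828522966861 73.63739821850707
handle (array([0.5409563 , 0.17632453, 0.2814044 ]), np.float64(0.003731558462811786))
```

```bash
python3 - <<'E'
from h import *
s=bot.sense(); R=Ro.from_euler("xyz",s["tool_rot"]).as_matrix(); print(R.round(3))
z=R[:,2]; print("tool z az",np.degrees(np.arctan2(z[1],z[0])))
T=cam("top"); ft=lambda x,y:((x+.5)/4.5-.5+220,(y+.5)/4.5-.5+145)
for q in ((463,243),(400,467)): print("peg",plane(T,ft(*q),.04))
E
```

```text
[[-0.001  0.926  0.377]
 [ 0.002  0.377 -0.926]
 [-1.    -0.    -0.002]]
tool z az -67.83245806235122
peg [ 0.55557855 -0.00121034  0.04      ]
peg [0.42586611 0.03507138 0.04      ]
```

```bash
python3 -m jog '[{"ty":5.6,"tz":-5.0},{"ty":10,"tz":-9},{"ty":14,"tz":-12.5},{"ty":18,"tz":-16},{"ty":22,"tz":-19.6},{"ty":26,"tz":-23.1},{"ty":30,"tz":-26.7},{"ty":33.8,"tz":-30.0},{"ty":33.8,"tz":-30.0,"tx":5},{"ty":33.8,"tz":-30.0,"tx":10},{"ty":33.8,"tz":-30.0,"tx":10},{"ty":33.8,"tz":-30.0,"tx":10}]'
python3 - <<'E'
from h import *
s=bot.sense(); im=bot.capture("wrist"); cv2.imwrite("pics/w1.png",im[:,:,::-1]); c=cam("wrist",s)
print(s["tcp_pos"],s["tool_rot"],proj(c,[[.4445,-.1957,.026]]))
E
```

```text
[ 0.2449623  -0.60137736  0.24724735] [-3.12460478  1.56847442  1.97468084] [[  20.98547556 -149.19235513]]schema error: expected keys tx, ty, tz, rx, ry, rz
```

View pics/w1.png

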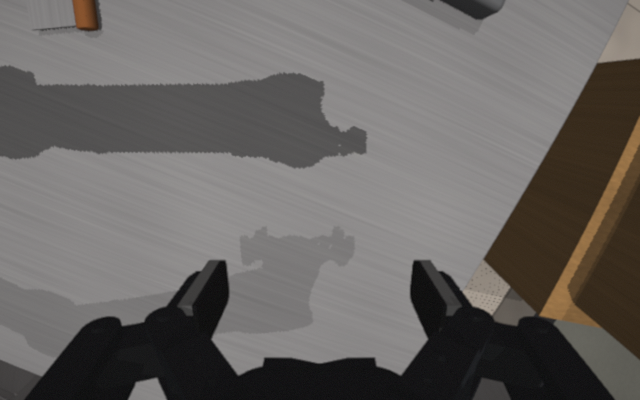

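The picture shows that the arm hasn't moved, because every row needs all six keys. I'll retype the move.

```bash
python3 -m jog '[{"tx":0,"ty":4,"tz":-3.5,"rx":0,"ry":0,"rz":0},{"tx":0,"ty":8,"tz":-7.1,"rx":0,"ry":0,"rz":0},{"tx":0,"ty":12,"tz":-10.7,"rx":0,"ry":0,"rz":0},{"tx":0,"ty":16,"tz":-14.2,"rx":0,"ry":0,"rz":0},{"tx":0,"ty":20,"tz":-17.8,"rx":0,"ry":0,"rz":0},{"tx":0,"ty":24,"tz":-21.3,"rx":0,"ry":0,"rz":0},{"tx":0,"ty":28,"tz":-24.9,"rx":0,"ry":0,"rz":0},{"tx":0,"ty":31,"tz":-27.5,"rx":0,"ry":0,"rz":0},{"tx":0,"ty":33.8,"tz":-30,"rx":0,"ry":0,"rz":0},{"tx":5,"ty":33.8,"tz":-30,"rx":0,"ry":0,"rz":0},{"tx":10,"ty":33.8,"tz":-30,"rx":0,"ry":0,"rz":0},{"tx":10,"ty":33.8,"tz":-30,"rx":0,"ry":0,"rz":0},{"tx":10,"ty":33.8,"tz":-30,"rx":0,"ry":0,"rz":0}]'
python3 - <<'E'
from h import *
s=bot.sense(); im=bot.capture("wrist"); cv2.imwrite("pics/w2.png",im[:,:,::-1]); c=cam("wrist",s)
print(s["time"],s["tcp_pos"],s["tool_rot"],proj(c,[[.4445,-.1957,.026]]))
E
```

```text
time: 1.78
tcp_pos: [0.446, -0.1971, 0.1496]
tool_rot: [0.829, 1.569, -0.355]
ft_force: [-0.3, -0.0, -0.1]
finger_gap: 0.0852
1.775 [ 0.44600552 -0.19707813  0.14959106] [ 0.829142    1.56860147 -0.35507589] [[315.64435954 200.34992296]]
```

View pics/w2.png

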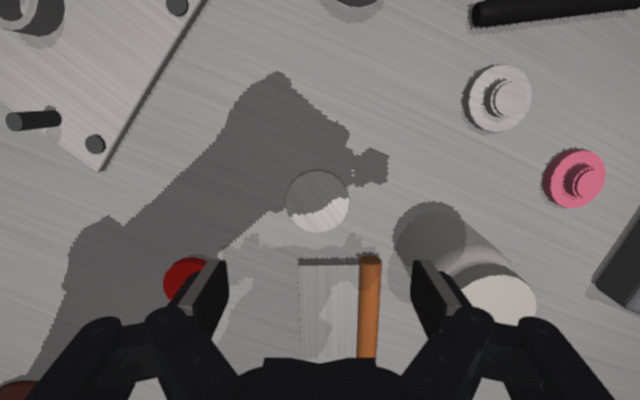

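```bash
python3 - <<'E'
from h import *
s=bot.sense(); c=cam("wrist",s); p=plane(c,(317.5,201.5),.026); print("head",p, plane(cam("top"),(452,239.5),.11),"jar")
print("head dia",np.linalg.norm(plane(c,(286.5,201.5),.026)-plane(c,(349,201.5),.026)))
q=plane(c,(498,303),.11); print("jar wrist",q)
R=Ro.from_euler("xyz",s["tool_rot"]).as_matrix(); print(R.round(3)); print((R.T@(np.array([p[0],p[1],.021])-s["tcp_pos"])*100).round(2), (R.T@(q-s["tcp_pos"])*100).round(1))
E
```

```text
head [ 0.44452518 -0.19782328  0.026     ] [ 0.44228106 -0.31497567  0.11      ] jar
head dia 0.05162642714632552
jar wrist [ 0.44974186 -0.31870076  0.11      ]
[[ 0.004  0.926  0.377]
 [-0.001  0.377 -0.926]
 [-1.     0.003  0.003]]
[12.92 -0.23 -0.05] [ 4.  -4.3 11.4]
```

The wrist view confirms the grey disc at (317,201), with a diameter of about 52 mm, centred under the tool. The jar axis is about 120 mm away, so it is clear. I'll descend now.

```bash
python3 -m jog '[{"tx":4,"ty":-0.2,"tz":0,"rx":0,"ry":0,"rz":0},{"tx":8,"ty":-0.2,"tz":0,"rx":0,"ry":0,"rz":0},{"tx":11,"ty":-0.2,"tz":0,"rx":0,"ry":0,"rz":0},{"tx":12.8,"ty":-0.2,"tz":0,"rx":0,"ry":0,"rz":0},{"tx":12.8,"ty":-0.2,"tz":0,"rx":0,"ry":0,"rz":0},{"tx":12.8,"ty":-0.2,"tz":0,"rx":0,"ry":0,"rz":0}]' 7.6 30
python3 -m jog '[{"tx":0,"ty":0,"tz":0,"rx":0,"ry":0,"rz":0},{"tx":0,"ty":0,"tz":0,"rx":0,"ry":0,"rz":0},{"tx":0,"ty":0,"tz":0,"rx":0,"ry":0,"rz":0},{"tx":0,"ty":0,"tz":0,"rx":0,"ry":0,"rz":0},{"tx":0,"ty":0,"tz":0,"rx":0,"ry":0,"rz":0},{"tx":0,"ty":0,"tz":0,"rx":0,"ry":0,"rz":0}]' 4.5 40
```

```text
time: 2.58
tcp_pos: [0.4446, -0.198, 0.0219]
tool_rot: [0.814, 1.567, -0.371]
ft_force: [-0.1, -0.1, 0.6]
finger_gap: 0.0763
time: 3.32
tcp_pos: [0.444, -0.1976, 0.0219]
tool_rot: [0.814, 1.568, -0.37]
ft_force: [-0.6, 1.0, 7.1]
finger_gap: 0.0526
```

```bash
python3 -m jog '[{"tx":-3,"ty":0,"tz":0,"rx":0,"ry":0,"rz":0},{"tx":-7,"ty":0,"tz":0,"rx":0,"ry":0,"rz":0},{"tx":-10,"ty":0,"tz":0,"rx":0,"ry":0,"rz":0},{"tx":-12,"ty":0,"tz":0,"rx":0,"ry":0,"rz":0},{"tx":-12,"ty":0,"tz":0,"rx":0,"ry":0,"rz":0}]'
python3 - <<'E'
from h import *
s=bot.sense(); im=bot.capture("wrist"); cv2.imwrite("pics/w3.png",im[:,:,::-1]); 
im=bot.capture("scene"); cv2.imwrite("pics/s3.png",cv2.resize(im[110:310,100:420,::-1],None,fx=2.4,fy=2.4))
R=Ro.from_euler("xyz",s["tool_rot"]).as_matrix(); print(s["tcp_pos"],R.round(3)); print("to socket",(R.T@(np.array([.5075,.0665,.13])-s["tcp_pos"])*100).round(2))
E
```

```text
time: 3.95
tcp_pos: [0.444, -0.1977, 0.142]
tool_rot: [0.807, 1.567, -0.377]
ft_force: [1.0, -0.7, -0.8]
finger_gap: 0.0526
[ 0.44403781 -0.19772478  0.14199554] [[ 0.004  0.926  0.377]
 [-0.002  0.377 -0.926]
 [-1.     0.003  0.003]]
to socket [  1.18  15.84 -22.08]
```

View pics/w3.png

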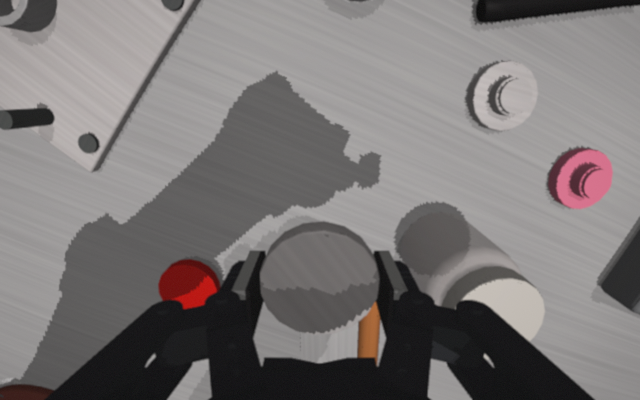

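View pics/s3.png

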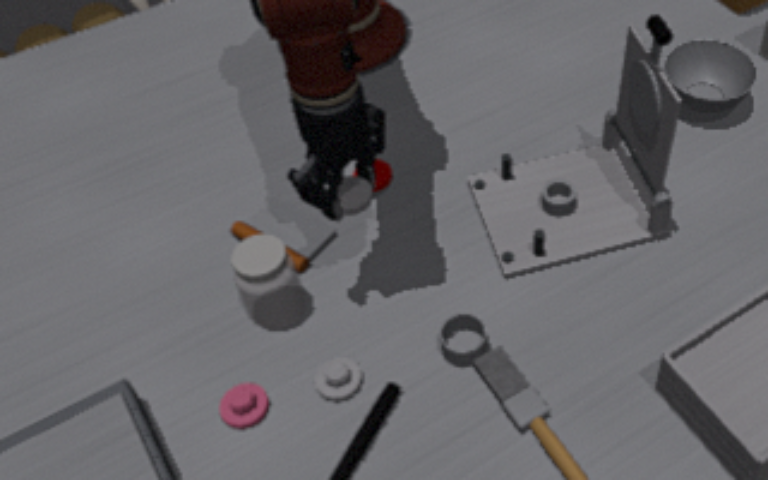

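The head is level between the pads, with its flange centred at (319,277). Next I'll go beside the socket and measure it with the wrist camera.

```bash
python3 -m jog '[{"tx":0,"ty":1.2,"tz":-3.5,"rx":0,"ry":0,"rz":0},{"tx":0,"ty":2.5,"tz":-8,"rx":0,"ry":0,"rz":0},{"tx":0,"ty":4,"tz":-12.5,"rx":0,"ry":0,"rz":0},{"tx":0,"ty":5.5,"tz":-17,"rx":0,"ry":0,"rz":0},{"tx":0,"ty":7,"tz":-20.5,"rx":0,"ry":0,"rz":0},{"tx":0,"ty":8,"tz":-22,"rx":0,"ry":0,"rz":0},{"tx":0,"ty":8,"tz":-22,"rx":0,"ry":0,"rz":0},{"tx":0,"ty":8,"tz":-22,"rx":0,"ry":0,"rz":0}]'
python3 - <<'E'
from h import *
s=bot.sense(); im=bot.capture("wrist"); cv2.imwrite("pics/w4.png",im[:,:,::-1]); c=cam("wrist",s)
print(s["tcp_pos"]);print(proj(c,[[.5075,.0665,.04]]))
b=cv2.resize(im[60:260,220:420,::-1],None,fx=3,fy=3,interpolation=cv2.INTER_CUBIC); cv2.imwrite("pics/w4c.png",b)
E
```

```text
time: 5.05
tcp_pos: [0.4337, 0.0354, 0.1397]
tool_rot: [-1.494, 1.569, -2.679]
ft_force: [0.2, 0.1, -1.9]
finger_gap: 0.0528
[0.4336554  0.0353693  0.13968765]
[[316.32336362  96.28390479]]
```

View pics/w4.png

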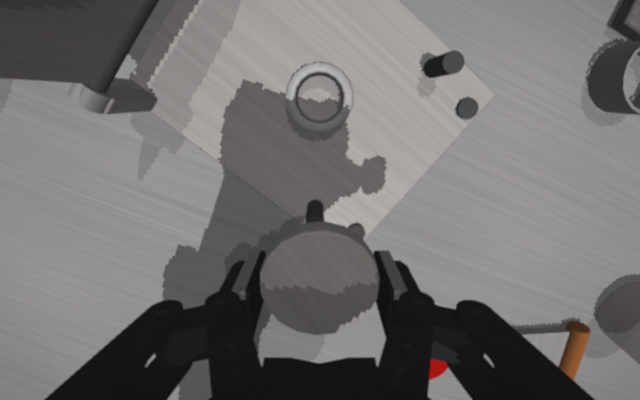

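View pics/w4c.png

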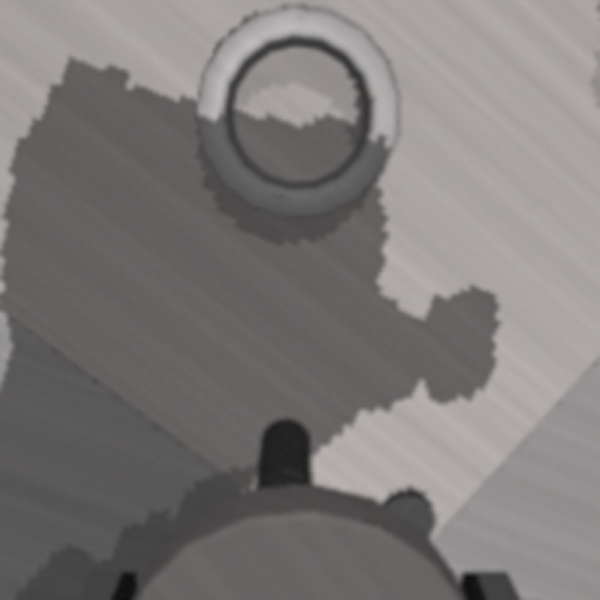

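```bash
python3 - <<'E'
from h import *
s=bot.sense(); c=cam("wrist",s); R=Ro.from_euler("xyz",s["tool_rot"]).as_matrix()
tl=lambda p:(R.T@(p-s["tcp_pos"])*100).round(2)
zt=s["tcp_pos"][2]+.004
print("outer",np.linalg.norm(plane(c,(285.7,97),.04)-plane(c,(353,97),.04)))
k=plane(c,(319.6,97.2),.04); print("socket",k,tl(k))
k2=[plane(c,q,.04) for q in ((319.6,72.3),(319.6,122))]; print("inner vert",np.linalg.norm(k2[0]-k2[1]),(k2[0]+k2[1])/2)
for q in ((319.5,231),(319.5,334),(260,280),(379,280)): print(q,tl(plane(c,q,zt)))
im=cv2.imread("pics/w4.png"); cv2.imwrite("pics/w4d.png",cv2.resize(im[200:360,220:420],None,fx=3.7,fy=3.7,interpolation=cv2.INTER_CUBIC))
E
```

```text
outer 0.04565342110983809
socket [0.50797747 0.06388476 0.04      ] [9.97 7.97 0.11]
inner vert 0.03245026856948899 [0.50773479 0.0637862  0.04      ]
(319.5, 231) [-0.4   2.57  0.09]
(319.5, 334) [-0.4  -2.68  0.1 ]
(260, 280) [-0.4   0.24 -2.52]
(379, 280) [-0.4   0.24  2.71]
```

View pics/w4d.png

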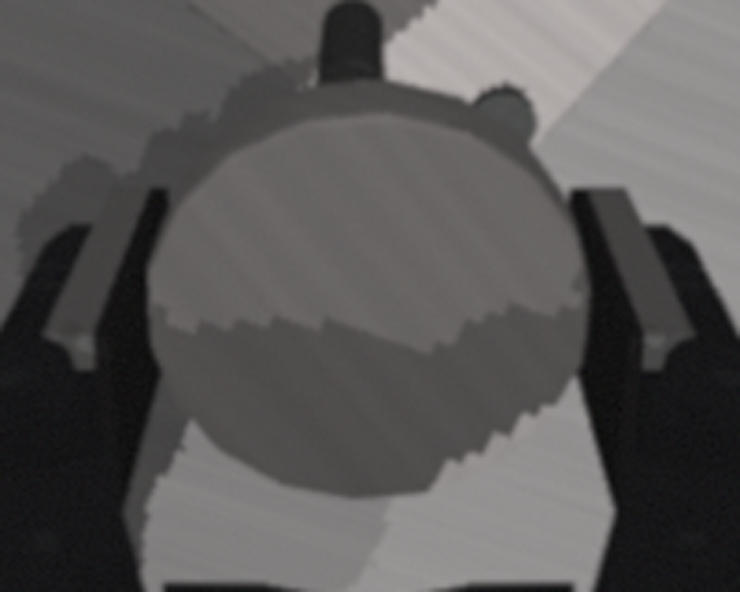

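```bash
python3 -m jog '[{"tx":0,"ty":3,"tz":0,"rx":0,"ry":0,"rz":0},{"tx":0,"ty":6,"tz":0,"rx":0,"ry":0,"rz":0},{"tx":1,"ty":8,"tz":0,"rx":0,"ry":0,"rz":0},{"tx":4,"ty":8,"tz":0,"rx":0,"ry":0,"rz":0},{"tx":6.5,"ty":8,"tz":0,"rx":0,"ry":0,"rz":0},{"tx":7.2,"ty":8,"tz":0,"rx":0,"ry":0,"rz":0},{"tx":7.2,"ty":8,"tz":0,"rx":0,"ry":0,"rz":0},{"tx":7.2,"ty":8,"tz":0,"rx":0,"ry":0,"rz":0}]'
python3 - <<'E'
from h import *
s=bot.sense(); print(s["tcp_pos"])
im=bot.capture("scene"); cv2.imwrite("pics/s5.png",cv2.resize(im[110:230,285:425,::-1],None,fx=5,fy=5,interpolation=cv2.INTER_CUBIC))
im=bot.capture("wrist"); cv2.imwrite("pics/w5.png",im[:,:,::-1])
E
```

```text
time: 6.1
tcp_pos: [0.5091, 0.0665, 0.0692]
tool_rot: [1.322, 1.569, 0.138]
ft_force: [-0.2, -0.4, -0.9]
finger_gap: 0.0525
[0.50907924 0.06650109 0.06924998]
```

View pics/s5.png

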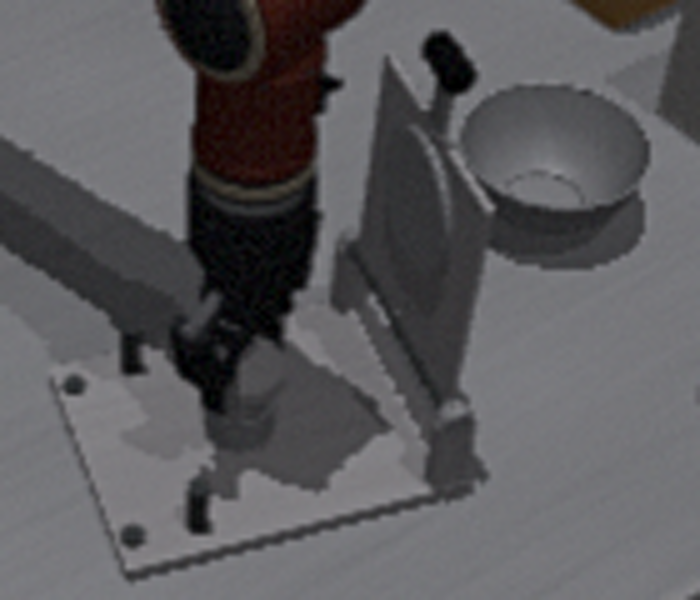

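View pics/w5.png

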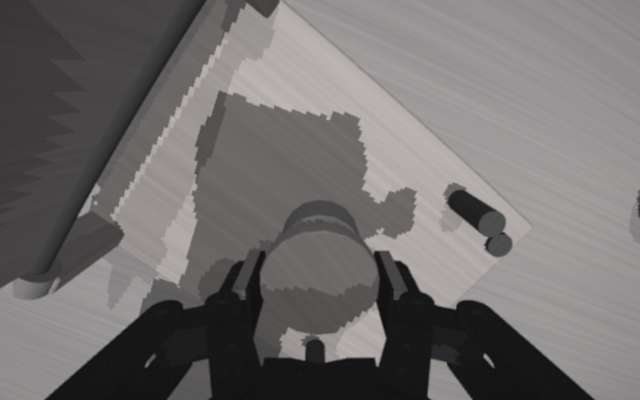

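Both views show the head over the socket: the rim arc in the wrist view is centred at x=320, as is the flange. I'll go down gently.

```bash
python3 -m jog '[{"tx":0.5,"ty":0,"tz":0,"rx":0,"ry":0,"rz":0},{"tx":0.8,"ty":0,"tz":0,"rx":0,"ry":0,"rz":0},{"tx":1.1,"ty":0,"tz":0,"rx":0,"ry":0,"rz":0},{"tx":1.1,"ty":0,"tz":0,"rx":0,"ry":0,"rz":0}]'
```

```text
time: 6.7
tcp_pos: [0.5081, 0.0668, 0.057]
tool_rot: [-1.901, 1.57, -3.085]
ft_force: [-0.5, -0.2, -1.1]
finger_gap: 0.0525
```

```bash
python3 -m jog '[{"tx":0.3,"ty":0,"tz":0,"rx":0,"ry":0,"rz":0},{"tx":0.6,"ty":0,"tz":0,"rx":0,"ry":0,"rz":0},{"tx":0.6,"ty":0,"tz":0,"rx":0,"ry":0,"rz":0},{"tx":0.8,"ty":0,"tz":0,"rx":0,"ry":0,"rz":0},{"tx":0.8,"ty":0,"tz":0,"rx":0,"ry":0,"rz":0}]'
```

```text
time: 7.32
tcp_pos: [0.5083, 0.0667, 0.0492]
tool_rot: [-1.919, 1.571, -3.103]
ft_force: [0.2, 0.7, -1.9]
finger_gap: 0.0523
```

```bash
python3 -m jog '[{"tx":0.1,"ty":0,"tz":0,"rx":0,"ry":0,"rz":0},{"tx":0.2,"ty":0,"tz":0,"rx":0,"ry":0,"rz":0},{"tx":0.2,"ty":0,"tz":0,"rx":0,"ry":0,"rz":0}]'
```

```text
time: 7.7
tcp_pos: [0.5084, 0.0667, 0.048]
tool_rot: [1.214, 1.57, 0.03]
ft_force: [-1.7, 0.0, 4.2]
finger_gap: 0.0523
```

Contact came at TCP z 0.048, which is the predicted home height. I'll release and rise.

```bash
python3 -m jog '[{"tx":0,"ty":0,"tz":0,"rx":0,"ry":0,"rz":0},{"tx":0,"ty":0,"tz":0,"rx":0,"ry":0,"rz":0},{"tx":0,"ty":0,"tz":0,"rx":0,"ry":0,"rz":0},{"tx":0,"ty":0,"tz":0,"rx":0,"ry":0,"rz":0}]' 6.8 40
python3 -m jog '[{"tx":-2,"ty":0,"tz":0,"rx":0,"ry":0,"rz":0},{"tx":-5,"ty":0,"tz":0,"rx":0,"ry":0,"rz":0},{"tx":-9,"ty":-2,"tz":0,"rx":0,"ry":0,"rz":0},{"tx":-13,"ty":-5,"tz":0,"rx":0,"ry":0,"rz":0},{"tx":-17,"ty":-8,"tz":0,"rx":0,"ry":0,"rz":0},{"tx":-17,"ty":-8,"tz":0,"rx":0,"ry":0,"rz":0},{"tx":-17,"ty":-8,"tz":0,"rx":0,"ry":0,"rz":0}]'
python3 - <<'E'
from h import *
s=bot.sense(); print(s["tcp_pos"])
im=bot.capture("scene"); cv2.imwrite("pics/s6.png",cv2.resize(im[110:230,285:425,::-1],None,fx=5,fy=5,interpolation=cv2.INTER_CUBIC))
im=bot.capture("wrist"); cv2.imwrite("pics/w6.png",im[:,:,::-1]); print(proj(cam("wrist",s),[[.5084,.0667,.052]]))
E
```

```text
time: 8.2
tcp_pos: [0.5084, 0.0668, 0.0472]
tool_rot: [-2.494, 1.571, 2.605]
ft_force: [0.3, -0.0, -0.4]
finger_gap: 0.0674
time: 9.07
tcp_pos: [0.4345, 0.0368, 0.2171]
tool_rot: [1.792, 1.57, 0.608]
ft_force: [0.3, -0.7, 0.8]
finger_gap: 0.0677
[0.43454062 0.03680879 0.21706741]
[[318.43018403  98.26303162]]
```

View pics/s6.png

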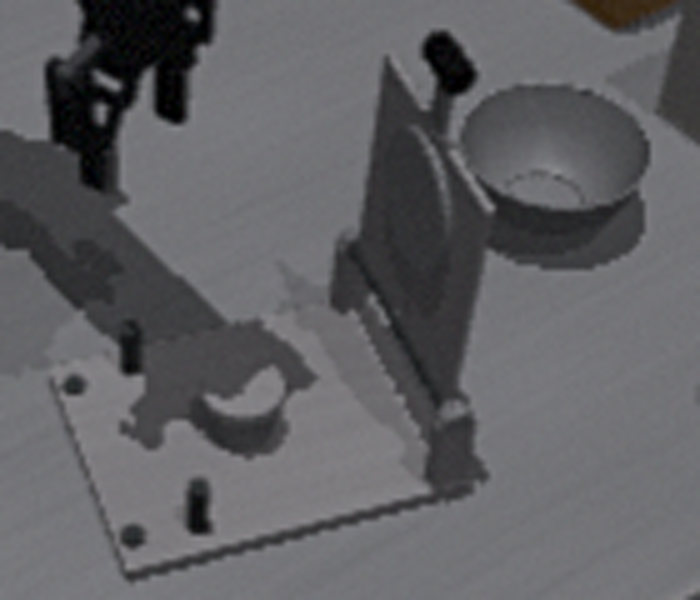

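View pics/w6.png

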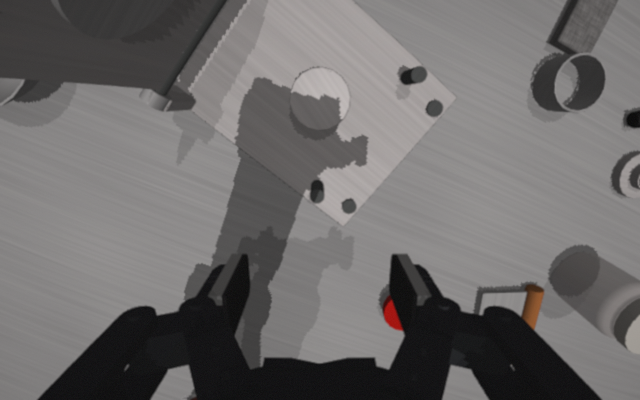

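The head sits flush on the socket, flange level and centred at (320,101), and the gripper is clear of it. Next I'll rise, turn the jaws parallel to the hinge (51.5°), and go over the handle.

```bash
python3 -m jog '[{"tx":-4,"ty":0,"tz":0,"rx":-9,"ry":0,"rz":0},{"tx":-8,"ty":0,"tz":0,"rx":-18,"ry":0,"rz":0},{"tx":-12,"ty":0,"tz":0,"rx":-27,"ry":0,"rz":0},{"tx":-15.5,"ty":3,"tz":-2,"rx":-36,"ry":0,"rz":0},{"tx":-15.5,"ty":7,"tz":-4,"rx":-45,"ry":0,"rz":0},{"tx":-15.5,"ty":11,"tz":-6.5,"rx":-51.5,"ry":0,"rz":0},{"tx":-15.5,"ty":15.1,"tz":-8.9,"rx":-51.5,"ry":0,"rz":0},{"tx":-15.5,"ty":15.1,"tz":-8.9,"rx":-51.5,"ry":0,"rz":0},{"tx":-15.5,"ty":15.1,"tz":-8.9,"rx":-51.5,"ry":0,"rz":0},{"tx":-15.5,"ty":15.1,"tz":-8.9,"rx":-51.5,"ry":0,"rz":0}]' 8.5
python3 - <<'E'
from h import *
s=bot.sense(); R=Ro.from_euler("xyz",s["tool_rot"]).as_matrix(); print(s["tcp_pos"],R.round(3),s["qpos"].round(2))
im=bot.capture("wrist"); cv2.imwrite("pics/w7.png",im[:,:,::-1]); print(proj(cam("wrist",s),[[.541,.1763,.2814]]))
E
```

```text
time: 10.42
tcp_pos: [0.5404, 0.1747, 0.372]
tool_rot: [-1.917, 1.57, -2.204]
ft_force: [0.1, 1.0, 0.3]
finger_gap: 0.0849
[0.54040786 0.17469573 0.37200791] [[-0.001  0.283  0.959]
 [-0.001  0.959 -0.283]
 [-1.    -0.001 -0.   ]] [-0.17  0.4  -0.27  1.45  0.11  1.3  -0.74]
[[319.60967119 209.87216918]]
```

View pics/w7.png

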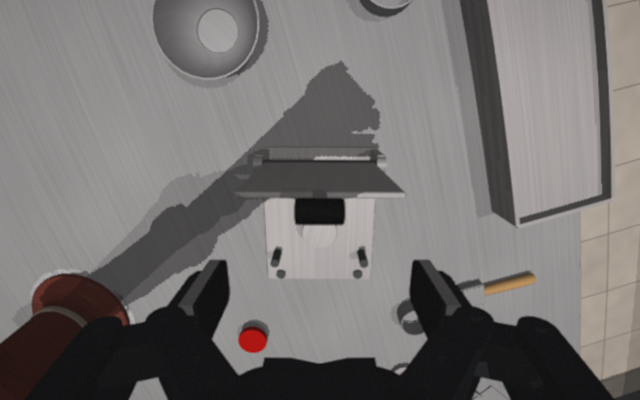

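The handle is at (320,211), within 1 px of the prediction, and is parallel to the jaws. I'll descend and pinch.

```bash
python3 -m jog '[{"tx":4,"ty":0.1,"tz":0,"rx":0,"ry":0,"rz":0},{"tx":7,"ty":0.1,"tz":0,"rx":0,"ry":0,"rz":0},{"tx":9.2,"ty":0.1,"tz":0,"rx":0,"ry":0,"rz":0},{"tx":9.2,"ty":0.1,"tz":0,"rx":0,"ry":0,"rz":0},{"tx":9.2,"ty":0.1,"tz":0,"rx":0,"ry":0,"rz":0}]' 7 30
python3 - <<'E'
from h import *
s=bot.sense(); print(s["tcp_pos"],s["ft_force"])
im=bot.capture("wrist"); cv2.imwrite("pics/w8.png",im[:,:,::-1])
im=bot.capture("scene"); cv2.imwrite("pics/s8.png",cv2.resize(im[80:200,305:445,::-1],None,fx=5,fy=5,interpolation=cv2.INTER_CUBIC))
E
```

```text
time: 11.1
tcp_pos: [0.5414, 0.1768, 0.2817]
tool_rot: [0.612, 1.568, 0.327]
ft_force: [-0.7, -0.4, 1.0]
finger_gap: 0.0698
[0.54140927 0.17676145 0.28169198] [-0.70555117 -0.36047353  0.96555088]
```

View pics/w8.png

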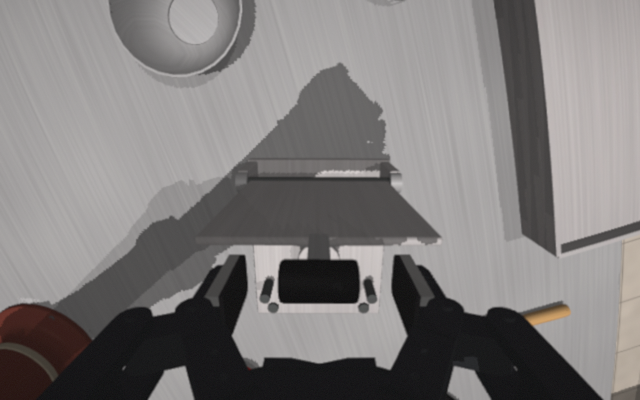

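View pics/s8.png

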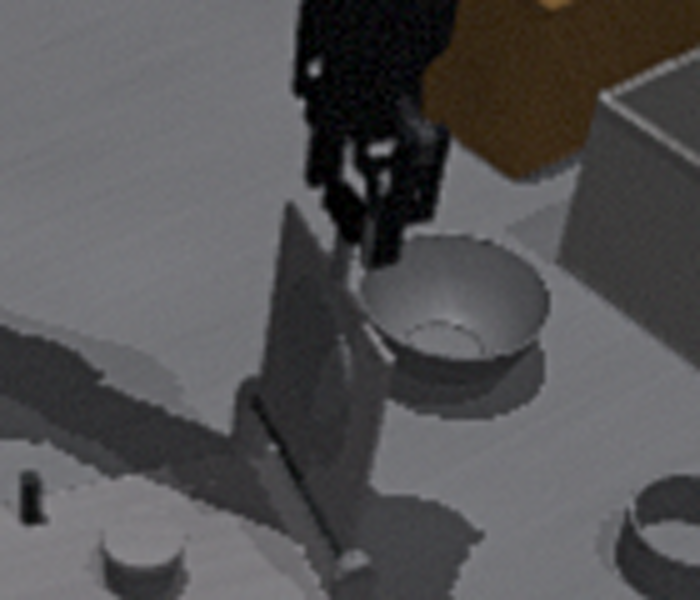

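The handle is centred between the pads at (318,283). I'll close on it.

```bash
python3 -m jog '[{"tx":0,"ty":0,"tz":0,"rx":0,"ry":0,"rz":0},{"tx":0,"ty":0,"tz":0,"rx":0,"ry":0,"rz":0},{"tx":0,"ty":0,"tz":0,"rx":0,"ry":0,"rz":0},{"tx":0,"ty":0,"tz":0,"rx":0,"ry":0,"rz":0},{"tx":0,"ty":0,"tz":0,"rx":0,"ry":0,"rz":0},{"tx":0,"ty":0,"tz":0,"rx":0,"ry":0,"rz":0},{"tx":0,"ty":0,"tz":0,"rx":0,"ry":0,"rz":0}]' 2.5 40
```

```text
time: 12.08
tcp_pos: [0.5411, 0.1771, 0.281]
tool_rot: [0.653, 1.569, 0.367]
ft_force: [-1.3, -0.3, 5.1]
finger_gap: 0.0351
```

```bash
python3 -m jog '[{"tx":0,"ty":-1,"tz":0,"rx":0,"ry":0,"rz":0},{"tx":0.05,"ty":-2,"tz":0,"rx":0,"ry":0,"rz":0},{"tx":0.15,"ty":-3,"tz":0,"rx":0,"ry":0,"rz":0},{"tx":0.3,"ty":-4,"tz":0,"rx":0,"ry":0,"rz":0},{"tx":0.3,"ty":-4,"tz":0,"rx":0,"ry":0,"rz":0}]'
python3 - <<'E'
from h import *
s=bot.sense(); print(s["moment"],s["ft_force"])
im=bot.capture("wrist"); cv2.imwrite("pics/w9.png",im[:,:,::-1])
im=bot.capture("scene"); cv2.imwrite("pics/s9.png",cv2.resize(im[80:200,305:445,::-1],None,fx=5,fy=5,interpolation=cv2.INTER_CUBIC))
E
```

```text
time: 12.7
tcp_pos: [0.5292, 0.137, 0.2778]
tool_rot: [-1.343, 1.57, -1.629]
ft_force: [-1.7, 0.6, 6.7]
finger_gap: 0.0353
[ 0.3160756   0.02275598 -0.01192375] [-1.73667715  0.55471794  6.68251807]
```

View pics/w9.png

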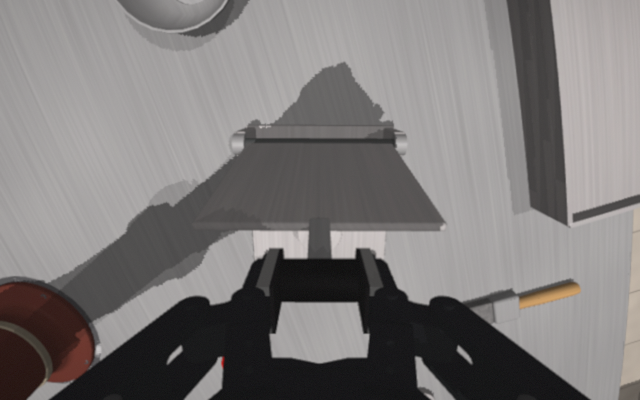

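View pics/s9.png

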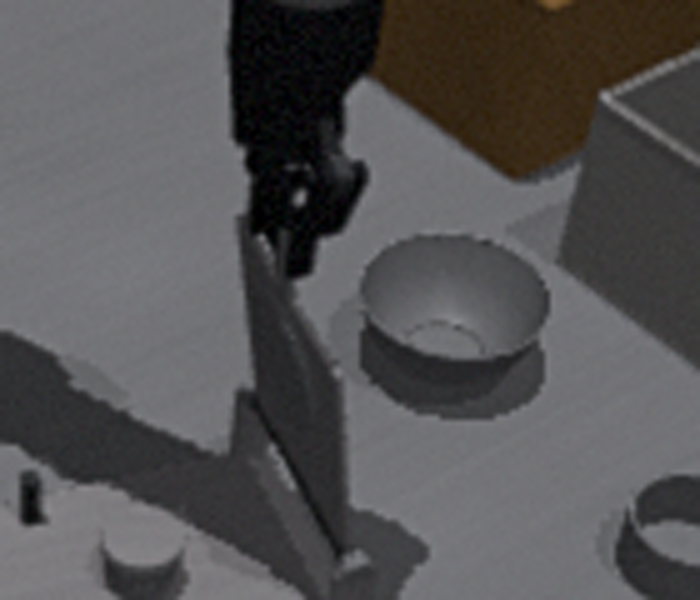

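The lid follows the grip, with about 7 N on the wrist. I'll continue the arc.

```bash
python3 -m jog '[{"tx":0.2,"ty":-1.1,"tz":0,"rx":0,"ry":0,"rz":0},{"tx":0.45,"ty":-2.1,"tz":0,"rx":0,"ry":0,"rz":0},{"tx":0.75,"ty":-3.1,"tz":0,"rx":0,"ry":0,"rz":0},{"tx":1.1,"ty":-4.1,"tz":0,"rx":0,"ry":0,"rz":0},{"tx":1.55,"ty":-5.1,"tz":0,"rx":0,"ry":0,"rz":0},{"tx":2,"ty":-6,"tz":0,"rx":0,"ry":0,"rz":0},{"tx":2,"ty":-6,"tz":0,"rx":0,"ry":0,"rz":0}]'
```

```text
time: 13.68
tcp_pos: [0.5117, 0.0782, 0.2571]
tool_rot: [-1.959, 1.567, -2.247]
ft_force: [-2.0, -2.2, 6.7]
finger_gap: 0.0352
```

```bash
python3 -m jog '[{"tx":0.5,"ty":-0.95,"tz":0,"rx":0,"ry":0,"rz":0},{"tx":1.05,"ty":-1.85,"tz":0,"rx":0,"ry":0,"rz":0},{"tx":1.65,"ty":-2.7,"tz":0,"rx":0,"ry":0,"rz":0},{"tx":2.3,"ty":-3.55,"tz":0,"rx":0,"ry":0,"rz":0},{"tx":3,"ty":-4.4,"tz":0,"rx":0,"ry":0,"rz":0},{"tx":3.6,"ty":-5.05,"tz":0,"rx":0,"ry":0,"rz":0},{"tx":3.85,"ty":-5.35,"tz":0,"rx":0,"ry":0,"rz":0},{"tx":3.85,"ty":-5.35,"tz":0,"rx":0,"ry":0,"rz":0},{"tx":3.85,"ty":-5.35,"tz":0,"rx":0,"ry":0,"rz":0}]'
python3 - <<'E'
from h import *
s=bot.sense(); print(s["tcp_pos"],s["moment"],s["ft_force"])
for n in("top","scene"):
  im=bot.capture(n); cv2.imwrite(f"pics/{n}10.png",im[:,:,::-1])
im=bot.capture("wrist"); cv2.imwrite("pics/w10.png",im[:,:,::-1])
r=s["tcp_pos"]-np.array([.5393,.1723,.07]); y=r[0]*.2807+r[1]*.9598; print(y,r[2],np.hypot(y,r[2]),np.degrees(np.arctan2(r[2],-y)))
E
python3 - <<'E'
import cv2
im=cv2.imread("pics/scene10.png"); cv2.imwrite("pics/s10c.png",cv2.resize(im[80:230,265:425],None,fx=4,fy=4,interpolation=cv2.INTER_CUBIC))
E
```

```text
time: 14.8
tcp_pos: [0.4967, 0.028, 0.2187]
tool_rot: [-2.114, 1.567, -2.401]
ft_force: [-3.3, -4.8, 5.0]
finger_gap: 0.0357
[0.49665716 0.02798598 0.21867711] [-0.66542164  0.38922908 -0.09187576] [-3.27223914 -4.8324605   5.00464108]
-0.15048244044045075 0.14867710855943747 0.21154159754173307 44.65424255341026
```

View pics/s10c.png

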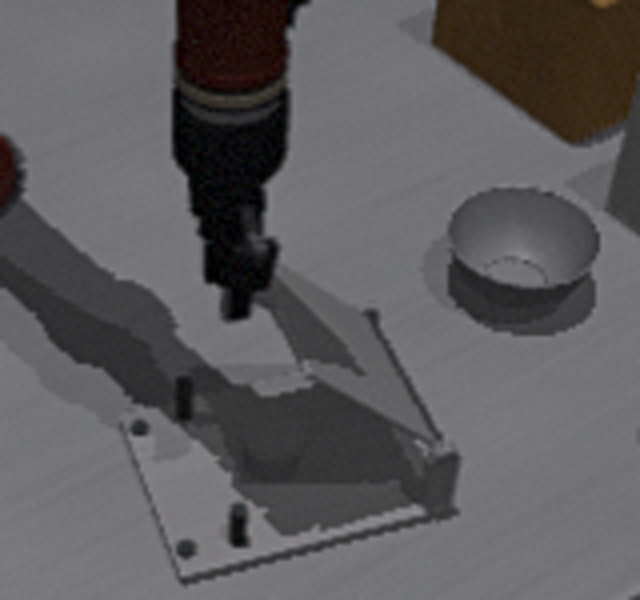

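View pics/w10.png

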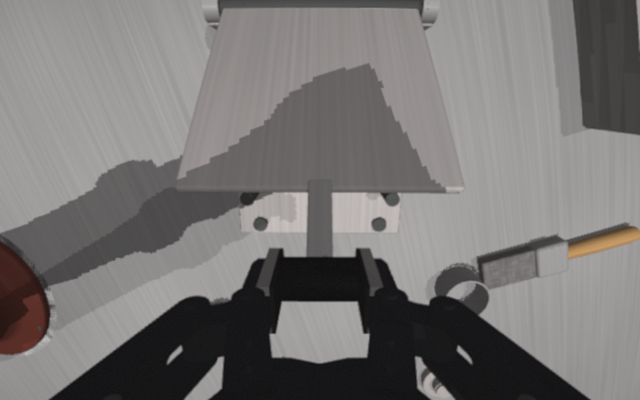

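View pics/top10.png

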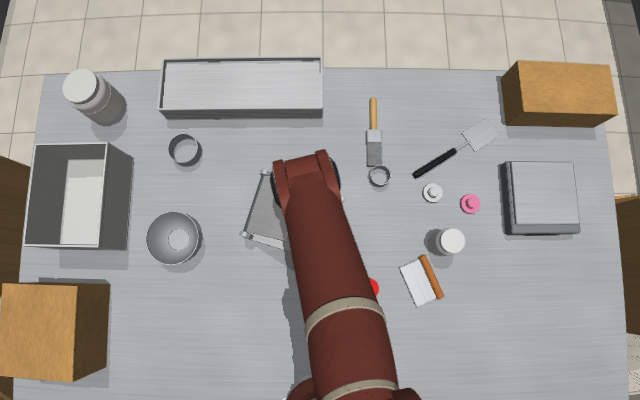

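```bash
python3 - <<'E'
import cv2,numpy as np
im=cv2.imread("pics/w10.png")
f=lambda a,b,c,d:cv2.resize(im[a:b,c:d],None,fx=6,fy=6,interpolation=cv2.INTER_CUBIC)
cv2.imwrite("pics/w10e.png",np.vstack([np.hstack([f(0,40,190,250),f(0,40,395,455)]),f(170,205,170,230).repeat(1,1) if 0 else np.hstack([f(165,205,165,225),f(165,205,420,480)])]))
E
```

```text
(no output)
```

View pics/w10e.png

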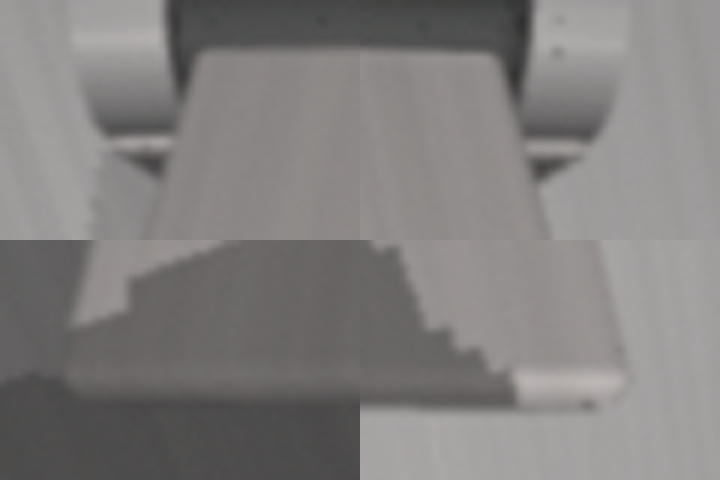

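```bash
python3 - <<'E'
from h import *
s=bot.sense(); K,D,R,t=cam("wrist",s)
obj=np.array([[-.075,.160,0],[.075,.160,0],[.075,0,0],[-.075,0,0]]);
img=np.array([[223.2,7.9],[418.3,8.3],[464,187],[176.6,187.2]])
ok,rv,tv=cv2.solvePnP(obj,img,K,D); Rl=R.T@cv2.Rodrigues(rv)[0]
for L in (.160,.155):
  obj[:2,1]=L; ok,rv,tv=cv2.solvePnP(obj,img,K,D); Rl=R.T@cv2.Rodrigues(rv)[0]; y=Rl[:,1]; print(L,"lid slope",np.degrees(np.arcsin(-y[2])),np.degrees(np.arctan2(y[1],y[0])), "free edge mid",R.T@(tv[:,0]-t),
   "rms",np.abs(cv2.projectPoints(obj,rv,tv,K,D)[0][:,0]-img).max())
# plane-free: free edge depth from width only
c=(K,D,R,t)
o,d1=ray(c,img[3]);_,d2=ray(c,img[2]); k=.15/np.linalg.norm(d1-d2); m=o+k*(d1+d2)/2
h=np.array([.5393,.1723,.07]); r=m-h; yy=r[0]*.2807+r[1]*.9598; print("edge mid",m,"r",np.hypot(yy,r[2]),"ang",np.degrees(np.arctan2(r[2],-yy)))
# bar centre in wrist view
r0=plane(c,(319,280),s["tcp_pos"][2]+.007); print("bar-top rel", (Ro.from_euler("xyz",s["tool_rot"]).as_matrix().T@(r0-s["tcp_pos"])*100).round(2))
E
```

```text
0.16 lid slope 45.42849795805451 73.50121524891266 free edge mid [0.50674443 0.06087728 0.18620053] rms 0.4601458341728062
0.155 lid slope 44.42919637374927 73.50919883834356 free edge mid [0.50676442 0.06091251 0.18567384] rms 1.562101872538392
edge mid [0.50672095 0.06089059 0.18610515] r 0.16417664646657612 ang 45.00727168580382
bar-top rel [-0.7   0.4  -0.02]
```

Three measures of the lid angle agree: 44.7° from the TCP and hinge, 45.4° from the lid's corners, and 45.0° from the free edge. I'll check that it holds steady, then hand in.

```bash
python3 -m jog '[{"tx":0,"ty":0,"tz":0,"rx":0,"ry":0,"rz":0},{"tx":0,"ty":0,"tz":0,"rx":0,"ry":0,"rz":0},{"tx":0,"ty":0,"tz":0,"rx":0,"ry":0,"rz":0},{"tx":0,"ty":0,"tz":0,"rx":0,"ry":0,"rz":0},{"tx":0,"ty":0,"tz":0,"rx":0,"ry":0,"rz":0},{"tx":0,"ty":0,"tz":0,"rx":0,"ry":0,"rz":0},{"tx":0,"ty":0,"tz":0,"rx":0,"ry":0,"rz":0},{"tx":0,"ty":0,"tz":0,"rx":0,"ry":0,"rz":0}]'
python3 - <<'E'
from h import *
a=cv2.imread("pics/top0.png").astype(int); b=bot.capture("top")[:,:,::-1].astype(int)
d=np.abs(a-b).max(2)
for n,(u,v) in dict(cutter_s=(378,176),cutter_l=(185,150),jar=(448,241),bowl=(174,238),brush=(374,140),spat=(450,150),headB=(432,192),pink=(470,204),red=(368,288)).items(): print(n,(d[v-14:v+15,u-14:u+15]>40).sum())
im=bot.capture("wrist")[:,:,::-1]; print(np.abs(im.astype(int)-cv2.imread("pics/w10.png")).max(2)[0:200].mean())
E
```

```text
time: 15.95
tcp_pos: [0.4967, 0.028, 0.2187]
tool_rot: [-2.072, 1.567, -2.359]
ft_force: [-2.3, -5.6, 5.4]
finger_gap: 0.0348
cutter_s 0
cutter_l 0
jar 0
bowl 0
brush 0
spat 0
headB 0
pink 0
red 503
0.927765625
```

```bash
python3 - <<'E'
from h import *
for f in("scene0","scene10"):
  im=cv2.imread(f"pics/{f}.png").astype(int); m=(im[150:220,220:290,2]>im[150:220,220:290,1]+70); ys,xs=np.nonzero(m); print(f,xs.mean()+220,ys.mean()+150,m.sum())
print(bot.hand_in())
E
```

```text
scene0 254.89726027397262 182.17808219178082 146
scene10 254.87755102040816 182.21768707482994 147
the job is handed in; nothing more can be done
None
```

I fitted the stem-down grey head into the socket and let go of it. I then swung the lid over while holding its handle and handed in at about 16 s, still holding it at about 45°.

- **Head:** contact came at the height expected for fully home. After release the flange sat level and centred on the socket. I did not see it clearly again once the lid was over it.
- **Lid angle:** three estimates gave 44.7°, 45.0° and 45.4°, so it is good to roughly ±1°. The arm did not drift in a 1 s hold, with about 8 N at the wrist.
- **Other things on the table:** seven bystanders and the unused parts were unchanged in the top view. The red look-alike failed that check because the arm hid it. The scene camera showed it had not moved.

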